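# Post the rejected coupon through the reject slot

### The arm

A 6-joint arm with a two-finger parallel gripper is mounted at the origin on a cart in front of the work surface, level with it; the furniture and walls round the work are solid. World frame = base frame: x ahead of the robot, y to its left, z up, the work surface at z = 0. Lengths are in m, angles in degrees, forces in N, time in s.
With the tool pointing down it reaches from about 0.3 to 0.95 m from the base axis. Payload 3.1 kg.
Tool frame: the origin (TCP) lies at the very end of the fingers, on their centre line; the grasp point (between the pads) lies grasp_offset behind it (grasp_offset is the distance from the TCP to the grasp point, in m); z points along the fingers, y is the direction in which the jaws open and shut (so a half turn about z gives the same grasp; the last joint's range is limited). The gripper opens to 85 mm and grips with 20 to 120 N. Pads are 22 mm wide; open, the fingers measure 114 mm over their backs; the gripper's body (76 mm by 85 mm) begins 54 mm behind the grasp point. The pads swing forward as they close: fully open they stand 13 mm farther back than shut.
Start: joints at [-78.707, 17.653, 93.61, -0, 68.738, -3.994], TCP at [0.165, -0.603, 0.231] pointing down, gripper open.
Joint ranges: [-175.34, 175.34], [-45.06, 112.39], [2.9, 150.54], [-68.45, 248.45], [3.09, 151.38], [-168.51, 168.51]. Speed limits (degrees/s): [159.86, 159.86, 180, 180, 180, 180].

### API

Orientations are given as [roll, pitch, yaw] about the fixed x, y, z axes, in that order (R = Rz(yaw) Ry(pitch) Rx(roll)).
In Python, from plant import * gives the robot as it stands.
- The arm moves only by the tool drive_tool, never from a script. Its argument "steps" is a list that holds one entry, the list of rows, each a list of 5 numbers: the closure, from 0 (fully open) to 1 (shut), then the shift along the tool's x, y, z in m, then the turn about the tool's z in degrees. In form: [[[fingers, dx, dy, dz, yaw], ...]]. A call has 1 to 10 rows; each row is the pose to reach, as a shift and turn from the pose commanded when the call began, along the tool's axes at that moment; what a row does not reach only later rows make up. A row lasts 1/12 s, in which the tool goes at most 41.7 mm and 7.16 degrees, less where a joint would pass 70% of its speed; a pose out of reach is approached as far as the arm can. A call with a gripper value outside its range is refused whole. The fingers move at their own pace and stop on an object; "force" is the grip in N (left out, the last holds). Time passes only in rows, so rows that repeat a pose let the fingers close. It gives the time, the measured TCP pose, the force and the opening at its end, in the units of the state.
- state(): the state, without advancing time (a new reading comes with each control period).
- camera(name): name is "scene" or "top" or "wrist"; returns a dict with "frame" (384x512x3 uint8, red, green, blue), "depth" (384x512 float32, m along the optical axis (not along the pixel's ray), 0 where there is no reading), "fx", "fy", "cx", "cy" (pixels), "rvec" (rotation vector, rad) and "tvec" (3), from world to camera coordinates, as OpenCV has them. Camera axes: x right, y down, z forward; pixel columns grow to the right and rows downward; lengths in m; the calibration is good to about 2 mm. A picture is of the moment at which its call begins.
- sign_off(): hands the job in, once; it reports no verdict.
The state is a dict: "time": time; "joint_positions": joint angles; "joint_velocities": joint speeds; "effort": joint torques, N m; "position": TCP position; "tcp_rot": TCP orientation; "force": force on the tool from outside, world axes, zero at the start; "wrist_torque": the same for the moment, N m; "grip_width": opening from 0.0 (shut) to 1.0 (fully open).
Only numpy, scipy, OpenCV 4.12 (cv2) and the standard library are available. Lean on these libraries where they do the work, as an engineer would, in place of code of your own. Each camera call takes 0.05 s, during which the arm holds its last target. There are 200 camera calls.

### The job

Take the test coupon with the red band out of the leaning rack, turn it upright and edge-on, and post it through the slot in the lid of the grey and yellow reject box so that it lies wholly inside. Leave the two blue-banded coupons where they lean in the rack.

Things in the scene. Friction and masses are not known exactly. Their poses are not given: they have to be found in the camera images.
- reject_center (a point): Centre of the coupon to post: flat rigid pale green plate, 8 mm thick (x axis), 64 wide (y), 110 long (z, towards its upper end), about 120 g, red band round the top 26 mm. It starts in one of three places of a black rack, upper end leaning 30 degrees towards the robot. Its upper 54 mm are free on both faces; the lower part sits loosely in a pocket: draw it out along its own z axis.
- good_a_center (a point): Centre of a good coupon: same size, axes and lean as the rejected one but with a blue band; stays in the rack. The three coupons stand side by side in the rack, 86 mm apart centre to centre; the rack's rest reaches 56 mm up each coupon's underside, its dividers 34 mm.
- good_b_center (a point): Centre of the other good coupon with a blue band; stays in the rack.
- slot (a point): Middle of the slot at the top of the lid, 140 mm above the worktop; z up, y along the slot, x across it. The slot is a funnel 44 mm (x) by 114 (y) at the top, narrowing over 14 mm of depth to 26 by 96. Hollow box below: floor 130 mm under the lid's top, inside 102 by 142, outside 110 (x) by 150 (y), fixed to the worktop. A coupon let go upright in the slot drops inside.

How it is judged:
By the outcome, as a careful person would: the job done as asked, in the order asked, and still so for the second after the job is handed in, with the robot touching nothing.
It also fails if it takes over 38 s, if anything falls off the work surface, if the arm or the gripper's body presses on something with over 40 N, if the wrist force passes 120 N, or if a joint passes its speed limit or range.

## Working session

There is one attempt and no reset: what is moved stays moved. The work goes in short steps, Python scripts to look and compute and a tool call to move; the robot and the scene stay as the last step left them, time stands still between calls to the robot, and variables do not carry over. Pictures are saved under pics/ and viewed, about 8 in all and at most 12, crops included, and the job is handed in when it is done.

Besides the shell and the picture viewer there is one more tool, called after "Call:" as name([rows], argument=value, ...), one row to a line, values as JSON. drive_tool: Moves the arm, as the interface text tells. Its arguments: {"type":"object","properties":{"steps":{"type":"array"},"force":{"type":"number"}},"required":["steps"]}

```bash
ls; mkdir -p pics
python3 - <<'E'
from plant import *
import cv2,numpy as np
s=state();print(s)
try: print(grasp_offset)
except Exception as e: print(e)
ims=[]
for n in("scene","top"):
    c=camera(n);np.savez("pics/"+n+"0.npz",**c);ims.append(c["frame"])
    print(n,c["fx"],c["cx"],c["cy"],c["rvec"],c["tvec"])
cv2.imwrite("pics/a.png",cv2.resize(np.vstack(ims)[:,:,::-1],None,fx=.78,fy=.78))
E
```

```text
pics
{'time': 0.0, 'joint_positions': array([-7.87089576e+01,  1.77053897e+01,  9.36899776e+01,  9.09956070e-04,
        6.87375181e+01, -3.99496563e+00]), 'joint_velocities': array([ 0.03058086, -0.0138554 ,  0.0592861 , -0.01424337, -0.01000464,
       -0.02857034]), 'effort': array([-4.01237694e-04, -4.15251017e+01, -2.76662940e+01, -2.12623045e-04,
        1.00949075e-02,  1.54076952e-05]), 'position': array([ 0.16457408, -0.60208586,  0.23003366]), 'tcp_rot': array([-1.79867496e+02, -1.01031518e-02,  1.52856654e+01]), 'force': array([ 0.17235985,  0.88892222, -0.33072772]), 'wrist_torque': array([ 0.02129663, -0.00923528, -0.02136789]), 'grip_width': 0.994635403258219}
0.0187
scene 382.1558313760482 255.7528273396467 193.7887748615998 [ 0.79890238 -2.42889298  1.25237717] [0.39683145 0.31979761 0.82485297]
top 411.3323635826824 260.023328907106 193.8725074123529 [ 2.08961171 -2.14266192  0.17700012] [0.0110298  0.51720016 1.17687621]
```

View pics/a.png

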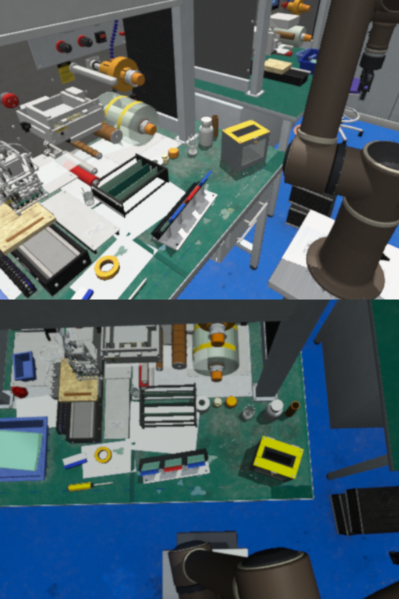

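The scene view shows the rack with blue/red/blue bands (about 180,205), red apparently in the middle, and the box at about (247,145). The top view has the rack at about (172,466) and the box at about (278,458). Next I'll measure them with the depth images.

```bash
cat > h.py <<'E'
import numpy as np,cv2
def cloud(c):
    R=cv2.Rodrigues(np.array(c["rvec"],float))[0];v,u=np.mgrid[:384,:512];z=c["depth"]
    p=np.stack([(u-c["cx"])/c["fx"]*z,(v-c["cy"])/c["fy"]*z,z],-1)
    return (p-np.array(c["tvec"]).ravel())@R
def masks(c):
    h=cv2.cvtColor(c["frame"],cv2.COLOR_RGB2HSV).astype(int);H,S,V=h[...,0],h[...,1],h[...,2]
    return dict(red=((H<8)|(H>172))&(S>130)&(V>60),blue=(H>100)&(H<125)&(S>120)&(V>60),yellow=(H>22)&(H<35)&(S>140)&(V>100),green=(H>35)&(H<95)&(S<110)&(S>15)&(V>110))
E
python3 - <<'E'
from h import *
ims=[]
for n in("scene","top"):
    c=dict(np.load(f"pics/{n}0.npz"));P=cloud(c);m=masks(c);ok=c["depth"]>0
    for k in("red","blue","yellow"):
        q=m[k]&ok&(P[...,2]>.03)&(P[...,2]<.2)&(P[...,0]>.2)&(P[...,0]<.7)
        nn,lab,st,ce=cv2.connectedComponentsWithStats(q.astype(np.uint8))
        for i in range(1,nn):
            if st[i,4]>25:
                p=P[lab==i];print(n,k,st[i],np.round(np.median(p,0),3),np.round(np.percentile(p,3,0),3),np.round(np.percentile(p,97,0),3))
    f=c["frame"]
    x0,y0,w,h=(180,180,190,145) if n=="scene" else (165,160,240,145)
    a=f[y0:y0+h,x0:x0+w]; ims.append(cv2.resize(a,(600,290),interpolation=cv2.INTER_CUBIC))
cv2.imwrite("pics/b.png",np.vstack(ims)[:,:,::-1])
E
```

```text
scene red [237 239  19  22 125] [0.441 0.105 0.115] [0.434 0.047 0.064] [0.47  0.139 0.119]
scene blue [382  62  27  29 410] [ 0.651 -1.364  0.065] [ 0.57  -1.646  0.035] [ 0.686 -1.333  0.09 ]
scene blue [255 218  17  21 102] [0.452 0.022 0.116] [ 0.446 -0.013  0.066] [0.477 0.054 0.12 ]
scene blue [216 261  22  25 154] [0.43  0.188 0.115] [0.422 0.136 0.059] [0.47  0.224 0.12 ]
scene yellow [285 155  60  29 677] [ 0.461 -0.259  0.141] [ 0.408 -0.335  0.139] [ 0.528 -0.189  0.144]
top red [211 213  22   8 109] [0.444 0.107 0.115] [0.435 0.079 0.102] [0.454 0.135 0.12 ]
top blue [   0  151   61   82 1240] [0.587 0.653 0.064] [0.422 0.597 0.034] [0.663 0.776 0.07 ]
top blue [240 207  23   9 120] [0.456 0.023 0.115] [ 0.446 -0.005  0.101] [0.467 0.051 0.121]
top blue [180 217  23   9 130] [0.433 0.191 0.115] [0.424 0.162 0.099] [0.444 0.221 0.12 ]
top yellow [ 325  175   64   55 1567] [ 0.468 -0.266  0.141] [ 0.409 -0.34   0.135] [ 0.533 -0.193  0.145]
```

View pics/b.png

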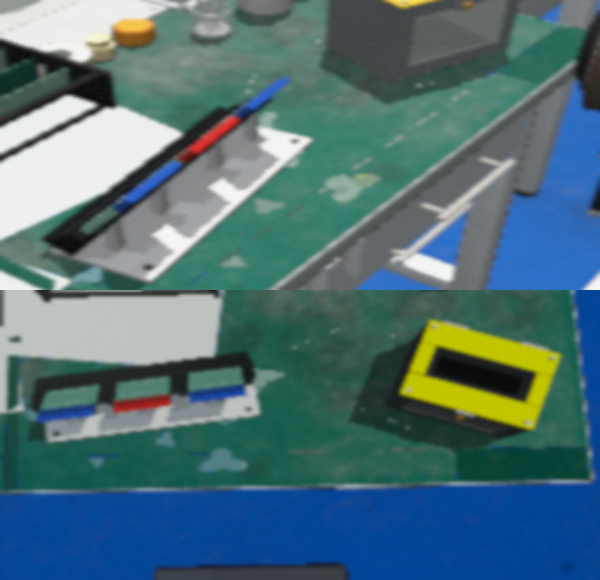

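The red coupon is in the middle of the rack: crop b, top panel (205,140), bottom panel (142,405). The slot is at about (480,373) in the bottom panel. I'll fit the coupon faces and the slot now.

Run:
```python
from h import *
for n in("top","scene"):
    c=dict(np.load(f"pics/{n}0.npz"));P=cloud(c);m=masks(c)
    b=[P[m["blue"]&(P[...,2]>.09)&(abs(P[...,1]-y)<.06)&(abs(P[...,0]-.44)<.06)] for y in(.022,.19)]
    r=P[m["red"]&(P[...,2]>.09)&(abs(P[...,1]-.106)<.06)&(abs(P[...,0]-.44)<.06)]
    A=np.concatenate([np.c_[q[:,:2]] for q in b+[r]]);
    l=cv2.fitLine(A.astype(np.float32),cv2.DIST_HUBER,0,.01,.01).ravel();y=l[:2]*np.sign(l[1]);x=np.array([y[1],-y[0]])
    print(n,"yaw",np.degrees(np.arctan2(x[1],x[0])))
    for nm,q in(("b0",b[0]),("b1",b[1]),("r",r)):
        xc=q[:,:2]@x;yc=q[:,:2]@y;d=xc*.866+q[:,2]*.5;u=-xc*.5+q[:,2]*.866
        print(nm,len(q),"yc",np.round([yc.min(),yc.max(),(yc.min()+yc.max())/2],4),"d",np.round(np.percentile(d,[5,50,95]),4),"u",np.round(np.percentile(u,[2,50,98]),4),"zmax",q[:,2].max().round(4))
    # green faces in rack
    g=m["green"]&(P[...,2]>.02)&(P[...,2]<.11)&(abs(P[...,0]-.47)<.06)&(abs(P[...,1]-.106)<.14)
    q=P[g];xc=q[:,:2]@x;d=xc*.866+q[:,2]*.5;print("green",len(q),np.round(np.percentile(d,[10,50,90]),4))
    # lid
    ym=m["yellow"]&(abs(P[...,2]-.141)<.012)&(P[...,1]<-.1)&(P[...,0]<.7)
    pl=P[ym];R=cv2.minAreaRect((pl[:,:2]*1000).astype(np.float32));print("lid",R)
    hull=cv2.convexHull(np.argwhere(ym)[:,::-1].astype(np.int32));hm=np.zeros((384,512),np.uint8);cv2.fillConvexPoly(hm,hull,1)
    hole=(hm>0)&~ym;hole=cv2.morphologyEx(hole.astype(np.uint8),cv2.MORPH_OPEN,np.ones((3,3)))
    # back-project hole pixels to z=.14
    Rw=cv2.Rodrigues(c["rvec"])[0];C=-Rw.T@c["tvec"].ravel();v,u=np.nonzero(hole)
    ray=np.c_[(u-c["cx"])/c["fx"],(v-c["cy"])/c["fy"],np.ones(len(u))]@Rw;pt=C+ray*((.14-C[2])/ray[:,2])[:,None]
    print("hole",cv2.minAreaRect((pt[:,:2]*1000).astype(np.float32)),pt.mean(0))
```

```text
top yaw 8.085718
b0 119 yc [-0.0724 -0.0118 -0.0421] d [0.4459 0.4514 0.4536] u [-0.1448 -0.1268 -0.1211] zmax 0.1212
b1 129 yc [0.0966 0.16   0.1283] d [0.4459 0.4521 0.4543] u [-0.1473 -0.1272 -0.1215] zmax 0.1225
r 109 yc [0.0125 0.0727 0.0426] d [0.4454 0.4516 0.4539] u [-0.1428 -0.1267 -0.1207] zmax 0.1223
green 462 [0.4513 0.4526 0.4537]
lid ((472.1334228515625, -266.96295166015625), (149.05702209472656, 110.38871765136719), 69.25889587402344)
hole ((471.86968994140625, -267.15545654296875), (111.52851867675781, 41.66178894042969), 69.40216827392578) [ 0.47184971 -0.26723223  0.14      ]
scene yaw 7.7208157
b0 85 yc [-0.0705 -0.0057 -0.0381] d [0.4439 0.4478 0.4518] u [-0.1424 -0.124  -0.1206] zmax 0.1211
b1 110 yc [0.1002 0.1653 0.1327] d [0.4441 0.4477 0.4515] u [-0.1472 -0.1238 -0.121 ] zmax 0.1204
r 94 yc [-0.0088  0.0801  0.0357] d [0.4437 0.4473 0.4514] u [-0.1452 -0.1239 -0.1214] zmax 0.1205
green 24 [0.4292 0.4489 0.4671]
lid ((470.4541931152344, -265.12603759765625), (150.51902770996094, 109.48858642578125), 68.61160278320312)
hole ((470.997314453125, -268.588623046875), (111.4853286743164, 41.41446304321289), 69.3472900390625) [ 0.47133521 -0.26709835  0.14      ]
```

Call:
drive_tool([
  [[0.14,0.2315,-0.304,0,0],[0.14,0.2315,-0.304,0,0],[0.14,0.2315,-0.304,0,0],[0.14,0.2315,-0.304,0,0],[0.14,0.2315,-0.304,0,0],[0.14,0.2315,-0.304,0,0],[0.14,0.2315,-0.304,0,0],[0.14,0.2315,-0.304,0,0],[0.14,0.2315,-0.304,0,0],[0.14,0.2315,-0.304,0,0]],
], force=40)

```text
time: 0.93
position: [0.3084, -0.243, 0.2304]
tcp_rot: [-179.8, -0.1, 15.5]
force: [0.1, -0.8, 0.6]
grip_width: 0.862
```

Call:
drive_tool([
  [[0.14,0.2315,-0.304,0,7.3],[0.14,0.2315,-0.304,0,7.3],[0.14,0.2315,-0.304,0,7.3],[0.14,0.2315,-0.304,0,7.3],[0.14,0.2315,-0.304,0,7.3],[0.14,0.2315,-0.304,0,7.3],[0.14,0.2315,-0.304,0,7.3],[0.14,0.2315,-0.304,0,7.3],[0.14,0.2315,-0.304,0,7.3],[0.14,0.2315,-0.304,0,7.3]],
])

```text
time: 1.77
position: [0.4528, 0.1098, 0.2314]
tcp_rot: [-179.9, -0.1, 8.2]
force: [0.9, -0.1, 0.6]
grip_width: 0.863
```

Run:
```python
from plant import *
from h import *
c=camera("wrist");np.savez("pics/w1.npz",**c)
s=state();print(s["time"],s["position"],s["tcp_rot"],s["grip_width"],s["force"])
p=s["position"]
# project planned finger tips & red target
R=cv2.Rodrigues(np.array(c["rvec"]))[0];print("cam z",R[2], "pos",-R.T@np.array(c["tvec"]).ravel())
P=cloud(c);m=masks(c)
for k in("red","blue"):
    q=m[k]&(P[...,2]>.085)&(P[...,2]<.13)&(abs(P[...,0]-.44)<.08)&(abs(P[...,1]-.106)<.15)
    nn,lab,st,ce=cv2.connectedComponentsWithStats(q.astype(np.uint8))
    for i in range(1,nn):
        if st[i,4]>60:
            a=P[lab==i];x=np.array([.9903,.1392]);y=np.array([-.1392,.9903])
            xc=a[:,:2]@x;yc=a[:,:2]@y;u=-xc*.5+a[:,2]*.866;d=xc*.866+a[:,2]*.5
            print(k,st[i],"yc",np.percentile(yc,[1,99]).round(4),"d",np.percentile(d,[5,50,95]).round(4),"u",np.percentile(u,[2,98]).round(4))
cv2.imwrite("pics/w1.png",c["frame"][:,:,::-1])
```

```text
1.8167 [0.45306937 0.11010729 0.23132357] [-1.79865787e+02 -1.24430241e-01  8.22368282e+00] 0.8624585439537116 [ 1.79713462  0.76365328 -0.16852208]
cam z [-0.26632384 -0.03666773 -0.96318591] pos [0.51977811 0.11888663 0.37523833]
red [ 220  174   81   28 2115] yc [0.0125 0.0742] d [0.4463 0.4509 0.4519] u [-0.1472 -0.1227]
blue [ 111  172   86   30 2290] yc [0.0972 0.1603] d [0.4458 0.4515 0.4525] u [-0.148  -0.1229]
blue [ 325  174   86   29 2321] yc [-0.0736 -0.0106] d [0.445  0.4508 0.4518] u [-0.1481 -0.1224]
```

View pics/w1.png

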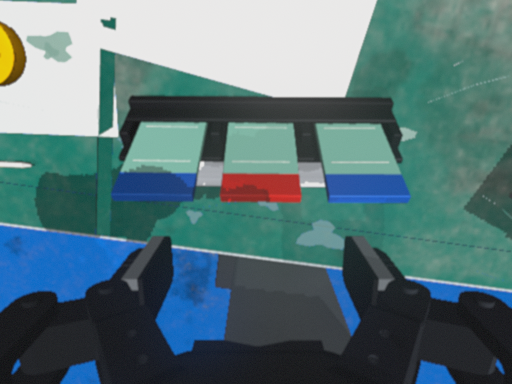

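The wrist view shows the red band centred at (260,187), with the blue bands at (155,187) and (367,188). The finger tips sit symmetrically at about (160,250) and (358,250). The gripper needs to shift about 2.5 mm before descending.

Call:
drive_tool([
  [[0.14,-0.0025,0.0025,0.03,0],[0.14,-0.0025,0.0025,0.06,0],[0.14,-0.0025,0.0025,0.09,0],[0.14,-0.0025,0.0025,0.11,0],[0.14,-0.0025,0.0025,0.12,0],[0.14,-0.0025,0.0025,0.12,0],[0.14,-0.0025,0.0025,0.12,0]],
])

```text
time: 2.4
position: [0.4491, 0.1023, 0.1113]
tcp_rot: [180.0, 0.0, 8.0]
force: [0.0, -0.9, 0.2]
grip_width: 0.86
```

Run:
```python
from plant import *
from h import *
c=camera("wrist");np.savez("pics/w2.npz",**c)
s=state();print(s["time"],s["position"],s["tcp_rot"],s["grip_width"],s["force"])
cv2.imwrite("pics/w2.png",c["frame"][:,:,::-1])
```

```text
2.45 [0.45006291 0.10250122 0.11226889] [ 1.79987680e+02 -1.01353780e-01  7.96074017e+00] 0.8582555216567194 [-0.24382223  0.8181566   0.91586551]
```

View pics/w2.png

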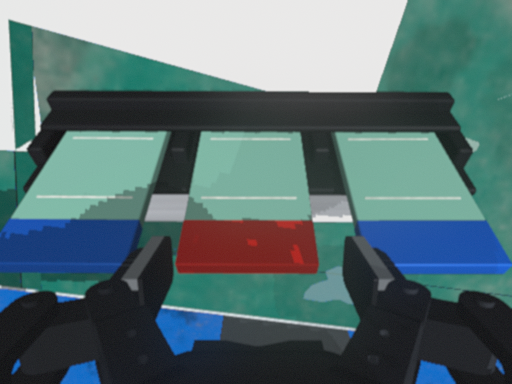

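The red band spans columns 177–318 (centre 247), while the finger midpoint is about 258. The earlier shift was measured while the arm was still settling, so it overshot. I'll correct by 4 mm the other way and then go down.

Call:
drive_tool([
  [[0.14,0.0013,-0.0042,0,0],[0.14,0.0013,-0.0042,0,0],[0.14,0.0013,-0.0042,0,0],[0.14,0.0013,-0.0042,0,0]],
])

```text
time: 2.78
position: [0.4504, 0.1074, 0.1122]
tcp_rot: [180.0, -0.1, 8.0]
force: [0.4, 0.4, -0.7]
grip_width: 0.863
```

Run:
```python
from plant import *
from h import *
c=camera("wrist");P=cloud(c);m=masks(c)
s=state();p=s["position"];print(p,s["tcp_rot"],s["grip_width"])
x=np.array([.9903,.1392]);y=np.array([-.1392,.9903]);print("tool xc,yc",p[:2]@x,p[:2]@y)
for k in("red",):
    q=m[k]&(P[...,2]>.085)&(P[...,2]<.13)&(abs(P[...,0]-.44)<.08)&(abs(P[...,1]-.106)<.06)
    a=P[q];v,u=np.nonzero(q);print("px",u.min(),u.max(),v.min(),v.max())
    xc=a[:,:2]@x;yc=a[:,:2]@y;uu=-xc*.5+a[:,2]*.866;d=xc*.866+a[:,2]*.5
    print("yc",np.percentile(yc,[.5,99.5]),"d",np.percentile(d,[5,50,95]),"u",np.percentile(uu,[1,99]))
```

```text
[0.45010955 0.10733876 0.1119534 ] [ 1.79998704e+02 -7.72594070e-02  8.00215636e+00] 0.8588479836052955
tool xc,yc 0.46068504425973805 0.043642328332496705
px 188 328 224 275
yc [0.01217207 0.07464444] d [0.44669705 0.45110269 0.45206116] u [-0.1479648  -0.12293009]
```

Call:
drive_tool([
  [[0.14,0.0005,0,0.015,0],[0.14,0.0005,0,0.03,0],[0.14,0.0005,0,0.038,0],[0.14,0.0005,0,0.04,0],[0.14,0.0005,0,0.04,0],[0.14,0.0005,0,0.04,0]],
])

```text
time: 3.33
position: [0.4505, 0.1073, 0.0716]
tcp_rot: [180.0, -0.0, 8.0]
force: [0.5, 0.3, 0.4]
grip_width: 0.86
```

Run:
```python
from plant import *
from h import *
s=state();print(s["position"],s["tcp_rot"],s["grip_width"],s["force"])
c=camera("wrist");c2=camera("scene")
cv2.imwrite("pics/w3.png",np.hstack([cv2.resize(c["frame"],(400,300)),cv2.resize(c2["frame"][190:310,180:340],(400,300))])[:,:,::-1])
```

```text
[0.45045169 0.10728083 0.071572  ] [ 1.79999602e+02 -2.00151676e-02  7.98867572e+00] 0.8604180987954875 [0.47926662 0.26953276 0.44266518]
```

View pics/w3.png

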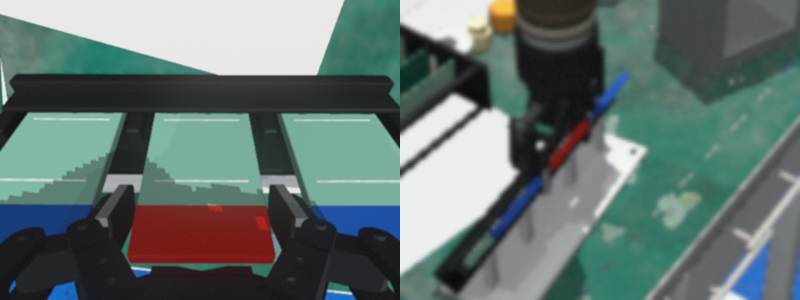

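The fingers straddle the red coupon at its band, columns 118 and 290 in the left view, clear of the blue coupons. I'll close on it.

Call:
drive_tool([
  [[0.4,0,0,0,0],[0.4,0,0,0,0],[0.4,0,0,0,0],[0.4,0,0,0,0],[0.4,0,0,0,0],[0.4,0,0,0,0]],
], force=40)

```text
time: 3.93
position: [0.4508, 0.1073, 0.0722]
tcp_rot: [180.0, -0.1, 8.0]
force: [-1.9, -0.1, 6.2]
grip_width: 0.739
```

Call:
drive_tool([
  [[0.4,-0.005,0,-0.0087,0],[0.4,-0.01,0,-0.0173,0],[0.4,-0.015,0,-0.026,0],[0.4,-0.02,0,-0.0346,0],[0.4,-0.025,0,-0.0433,0],[0.4,-0.03,0,-0.052,0],[0.4,-0.035,0,-0.0606,0],[0.4,-0.04,0,-0.0693,0],[0.4,-0.045,0,-0.078,0],[0.4,-0.05,0,-0.0866,0]],
])

```text
time: 4.77
position: [0.3994, 0.1001, 0.1584]
tcp_rot: [-180.0, 0.1, 8.0]
force: [0.1, -0.2, 0.5]
grip_width: 0.739
```

Call:
drive_tool([
  [[0.4,0,0,-0.03,0],[0.4,0,0,-0.06,0],[0.4,0,0,-0.08,0],[0.4,0,0,-0.08,0],[0.4,0,0,-0.08,0]],
])

```text
time: 5.18
position: [0.4012, 0.1004, 0.2393]
tcp_rot: [180.0, -0.2, 8.0]
force: [0.7, -0.2, -1.1]
grip_width: 0.74
```

Run:
```python
from plant import *
from h import *
s=state();print(s["time"],s["position"],s["tcp_rot"],s["grip_width"],s["force"])
c=camera("wrist");c2=camera("scene");np.savez("pics/s4.npz",**c2);np.savez("pics/w4.npz",**c)
cv2.imwrite("pics/w4.png",np.hstack([cv2.resize(c["frame"],(400,300)),cv2.resize(c2["frame"][160:310,160:360],(400,300))])[:,:,::-1])
```

```text
5.1833 [0.40115182 0.10036084 0.23927424] [ 1.79999642e+02 -1.67987924e-01  7.98709129e+00] 0.7395491605723863 [ 0.67370022 -0.18063085 -1.09020118]
```

View pics/w4.png

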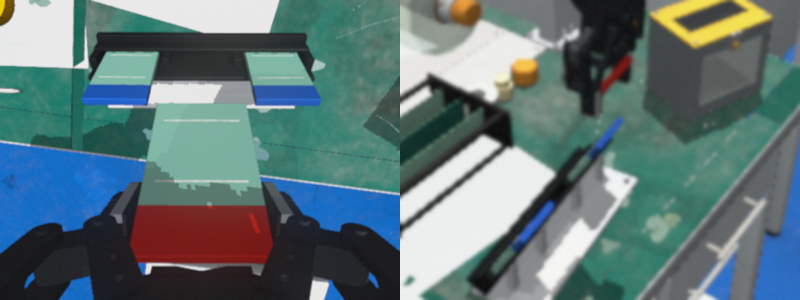

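The coupon is out and held at the band, still tilted in the wrist view (band at about (200,235)), and both blue coupons are still in place. I'll measure the held pose relative to the tool.

```bash
cat >> h.py <<'E'
def held(c,s,zlo=-.08,w=.02):
    # upper-face points of held coupon in tool-aligned frame (x_t, left, z up) from TCP
    P=cloud(c);m=masks(c);a=np.radians(s["tcp_rot"][2]);p=s["position"];D=P-p
    X=D[...,0]*np.cos(a)+D[...,1]*np.sin(a);Y=-D[...,0]*np.sin(a)+D[...,1]*np.cos(a);Z=D[...,2]
    q=(m["green"]|m["red"])&(abs(Y)<w)&(X>-.05)&(X<.075)&(Z>zlo)&(Z<.06)&(c["depth"]>0)
    x,z=X[q],Z[q];l=cv2.fitLine(np.c_[x,z].astype(np.float32),cv2.DIST_HUBER,0,.001,.01).ravel()
    d=l[:2]*np.sign(l[1]);tilt=np.degrees(np.arctan2(-d[0],d[1]));t=(np.c_[x,z]-l[2:])@d
    r=(m["red"]&q);zr=Z[r]
    print("tilt",tilt,"n",q.sum(),"ends",l[2:]+d*np.percentile(t,1),l[2:]+d*np.percentile(t,99),"red z",np.percentile(zr,[1,99]) if r.any() else None,"resid",np.std((np.c_[x,z]-l[2:])@[d[1],-d[0]]))
    return Y
E
python3 - <<'E'
from plant import state
from h import *
held(dict(np.load("pics/w4.npz")),state())
E
```

```text
tilt 29.987381 n 19316 ends [ 0.04636904 -0.04392789] [-0.00730702  0.04908908] red z [0.02756004 0.04905945] resid 0.0009508587034273144
```

The held coupon is tilted 30.0°, with its lower end 46 mm ahead of and 44 mm below the TCP. I'll carry it over the slot, turn it to the slot's direction, and use the far lip of the slot to swing it upright.

Call:
drive_tool([
  [[0.4,-0.0008,0.015,0,1.5],[0.4,-0.002,0.045,0,4],[0.4,-0.004,0.082,0,7],[0.4,-0.006,0.12,0,10],[0.4,-0.008,0.16,0,13],[0.4,-0.01,0.2,0,16],[0.4,-0.012,0.24,0,19],[0.4,-0.014,0.28,0,22],[0.4,-0.0155,0.315,0,25],[0.4,-0.0165,0.34,0,27.5]],
], force=30)

```text
time: 6.12
position: [0.4301, -0.2411, 0.2356]
tcp_rot: [-180.0, 0.2, -19.8]
force: [0.7, 0.2, -0.8]
grip_width: 0.742
```

```bash
cat >> h.py <<'E'
def rel(s,S=(.4718,-.267),yaw=-20.7):
    a=np.radians(yaw);D=s["position"][:2]-np.array(S)
    print("t",s["time"],"slot-frame x,y",D@[np.cos(a),np.sin(a)],D@[-np.sin(a),np.cos(a)],"z",s["position"][2],"yaw",s["tcp_rot"][2],"F",s["force"].round(1),"w",s["grip_width"])
E
python3 - <<'E'
from plant import *
from h import *
camera("top");camera("top");s=state();rel(s);c=camera("wrist");held(c,s)
E
```

```text
t 6.2167 slot-frame x,y -0.04746586531898396 0.009059358464644018 z 0.23582367310071792 yaw -19.79660233616748 F [-0.5  0.7 -0.5] w 0.7409902951868624
tilt 29.703833 n 19311 ends [ 0.04442859 -0.04661254] [-0.0087386   0.04658497] red z [0.02510999 0.04655261] resid 0.0009521353453041276
```

Call:
drive_tool([
  [[0.4,0.0065,0.009,0,0.9],[0.4,0.0065,0.009,0,0.9],[0.4,0.0065,0.009,0.01,0.9],[0.4,0.0065,0.009,0.025,0.9],[0.4,0.0065,0.009,0.03,0.9],[0.4,0.0065,0.009,0.03,0.9],[0.4,0.0065,0.009,0.03,0.9]],
])

```text
time: 6.85
position: [0.4343, -0.2484, 0.2073]
tcp_rot: [-180.0, 0.1, -20.3]
force: [0.1, -0.4, -1.1]
grip_width: 0.742
```

Run:
```python
from plant import *
from h import *
s=state();rel(s);c=camera("wrist");c2=camera("top")
P=cloud(c);m=masks(c);q=m["yellow"]&(abs(P[...,2]-.14)<.015)&(P[...,1]<-.1);print("lid in wrist",cv2.minAreaRect((P[q][:,:2]*1000).astype(np.float32)))
cv2.imwrite("pics/w5.png",np.hstack([cv2.resize(c["frame"],(400,300)),cv2.resize(c2["frame"][140:290,290:490],(400,300))])[:,:,::-1])
```

```text
t 6.85 slot-frame x,y -0.041610734022525624 0.004135142945305941 z 0.2073166179315126 yaw -20.34973952181785 F [ 0.1 -0.4 -1.1] w 0.7421323710157224
lid in wrist ((471.66558837890625, -268.1042785644531), (150.35775756835938, 110.86036682128906), 69.50027465820312)
```

View pics/w5.png

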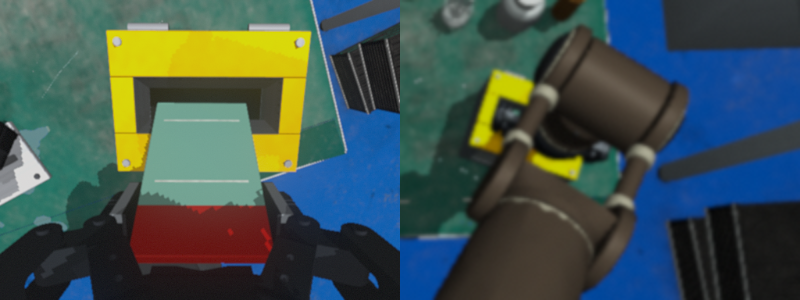

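The lid's slot appears at (208,105) in the wrist view, with the coupon's lower end at (205,103) just above it. The y offset left is about 4.5 mm. I'll go down into the funnel.

Call:
drive_tool([
  [[0.4,0.0,0.0045,0.005,0.3],[0.4,0,0.0045,0.015,0.3],[0.4,0,0.0045,0.025,0.3],[0.4,0,0.0045,0.035,0.3],[0.4,0,0.0045,0.042,0.3],[0.4,0,0.0045,0.042,0.3],[0.4,0,0.0045,0.042,0.3]],
])

```text
time: 7.53
position: [0.4326, -0.2532, 0.1649]
tcp_rot: [-180.0, 0.1, -20.7]
force: [0.0, -0.4, -1.3]
grip_width: 0.743
```

Run:
```python
from plant import *
from h import *
s=state();rel(s);c=camera("wrist");held(c,s,-.02)
```

```text
t 7.5333 slot-frame x,y -0.04158255244980571 -0.000978063231209544 z 0.16491846972064442 yaw -20.717875333671092 F [ 0.  -0.4 -1.3] w 0.7433964169823296
tilt 29.58834 n 16083 ends [ 0.02852675 -0.01896106] [-0.00871264  0.0466232 ] red z [0.02496817 0.0465639 ] resid 0.0010509161547643516
```

Call:
drive_tool([
  [[0.4,0.003,0,0,0],[0.4,0.006,0,0,0],[0.4,0.009,0,0,0],[0.4,0.012,0,0,0],[0.4,0.015,0,0,0],[0.4,0.018,0,0,0],[0.4,0.021,0,0,0],[0.4,0.024,0,0,0],[0.4,0.024,0,0,0]],
])

```text
time: 8.33
position: [0.4524, -0.2603, 0.1638]
tcp_rot: [-179.9, 0.6, -20.7]
force: [-4.3, 1.6, -1.5]
grip_width: 0.739
```

Run:
```python
from plant import *
from h import *
s=state();rel(s);c=camera("wrist");held(c,s,-.02)
```

```text
t 8.3333 slot-frame x,y -0.020530035920414087 -0.0005644728289455961 z 0.16382532365957145 yaw -20.683828444416203 F [-4.3  1.6 -1.5] w 0.7390759859772781
tilt 26.246822 n 15048 ends [ 0.02468168 -0.01854263] [-0.00770906  0.04714846] red z [0.02487752 0.04699592] resid 0.0011318661783373005
```

The coupon is turning at about 4.5 N. I'll continue to the upright position.

Call:
drive_tool([
  [[0.4,0.003,0,0,0],[0.4,0.006,0,0,0],[0.4,0.01,0,0,0],[0.4,0.014,0,0,0],[0.4,0.018,0,0,0],[0.4,0.022,0,0,0],[0.4,0.026,0,0,0],[0.4,0.0285,0,0,0],[0.4,0.0285,0,0,0],[0.4,0.0285,0,0,0]],
])

```text
time: 9.22
position: [0.4792, -0.2704, 0.1644]
tcp_rot: [-179.9, 0.5, -20.7]
force: [-5.2, 1.6, 0.3]
grip_width: 0.742
```

Run:
```python
from plant import *
from h import *
s=state();rel(s);c=camera("wrist");held(c,s,-.02);c2=camera("scene")
cv2.imwrite("pics/w6.png",np.hstack([cv2.resize(c["frame"],(400,300)),cv2.resize(c2["frame"][110:230,260:420],(400,300))])[:,:,::-1])
```

```text
t 9.2167 slot-frame x,y 0.008091124952115324 -0.0005563853066197794 z 0.16440106847374603 yaw -20.69645110422063 F [-5.2  1.6  0.3] w 0.7415478911977398
tilt 5.8435044 n 9879 ends [ 0.0032445  -0.01845199] [-0.00370331  0.04943523] red z [0.02432569 0.04930547] resid 0.0018485785640707114
```

View pics/w6.png

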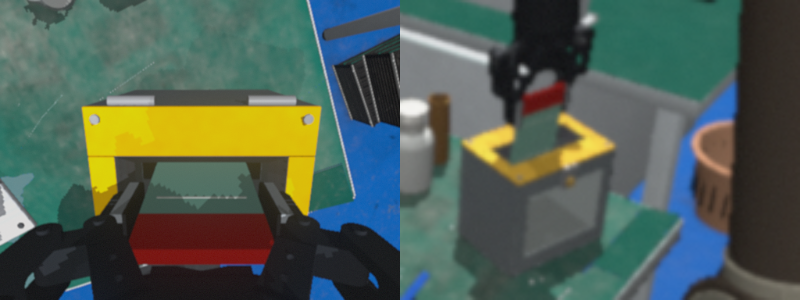

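The coupon is nearly upright in the slot (band at (205,237) in the wrist view), with about 6° left. I'll push 6 mm more, then return towards the slot's middle and lower.

Call:
drive_tool([
  [[0.4,0.003,0,0,0],[0.4,0.006,0,0,0],[0.4,0.0065,0,0,0],[0.4,0.0065,0,0,0],[0.4,0.002,0,0,0],[0.4,-0.004,0,0,0],[0.4,-0.007,0,0,0],[0.4,-0.007,0,0,0],[0.4,-0.007,0,0,0]],
])

```text
time: 10.07
position: [0.4761, -0.2699, 0.1664]
tcp_rot: [180.0, -0.1, -20.7]
force: [0.4, -0.4, -1.0]
grip_width: 0.744
```

Run:
```python
from plant import *
from h import *
s=state();rel(s);c=camera("wrist");held(c,s,-.02)
```

```text
t 10.0667 slot-frame x,y 0.0050454462718744365 -0.001235747364901137 z 0.16635772010423472 yaw -20.721737089592185 F [ 0.4 -0.4 -1. ] w 0.7436269594696846
tilt 7.145324 n 7045 ends [-0.00117214  0.02406114] [-0.00442696  0.0500249 ] red z [0.02486816 0.04975462] resid 0.0018698702926960074
```

Run:
```python
from plant import *
from h import *
s=state();rel(s);c=camera("wrist")
P=cloud(c);a=np.radians(s["tcp_rot"][2]);D=P-s["position"]
X=D[...,0]*np.cos(a)+D[...,1]*np.sin(a);Y=-D[...,0]*np.sin(a)+D[...,1]*np.cos(a);Z=D[...,2]
q=(abs(Y)<.012)&(c["depth"]>0)&(abs(X)<.03)&(Z<.06)&(Z>-.1)
for z in np.arange(-.09,.06,.01):
    k=q&(abs(Z-z)<.005)
    if k.sum()>5: print(round(z,3),k.sum(),np.percentile(X[k],[10,50,90]).round(4))
```

```text
t 10.1167 slot-frame x,y 0.005160668179097811 -0.0012649512228192334 z 0.16636544858950594 yaw -20.724663718151447 F [-0.6  0.4 -0.8] w 0.7423010032920164
-0.06 94 [-0.0005 -0.0003  0.0001]
-0.05 238 [-0.0007 -0.0004 -0.    ]
-0.04 387 [-0.0009 -0.0004  0.009 ]
-0.03 1335 [-0.001   0.018   0.0276]
-0.02 824 [-0.0014  0.0176  0.0277]
-0.01 442 [-0.0018 -0.0014 -0.0011]
-0.0 532 [-0.0021 -0.0017 -0.0013]
0.01 638 [-0.0024 -0.0019 -0.0015]
0.02 741 [-0.0026 -0.0022 -0.0018]
0.03 962 [-0.0028 -0.0023 -0.0019]
0.04 1231 [-0.0031 -0.0026 -0.0021]
0.05 1990 [-0.0094 -0.0051 -0.0026]
```

The coupon is upright to about 1.3° and centred in the slot to about 1 mm, with its bottom already about 30 mm below the lid top. I'll lower it further and release.

Call:
drive_tool([
  [[0.4,0,-0.001,0.006,0],[0.4,0,-0.001,0.012,0],[0.4,0,-0.001,0.014,0],[0.4,0,-0.001,0.014,0],[0.4,0,-0.001,0.014,0]],
])

```text
time: 10.58
position: [0.4757, -0.2685, 0.1513]
tcp_rot: [-180.0, 0.1, -20.7]
force: [-0.4, 0.5, -1.2]
grip_width: 0.743
```

Call:
drive_tool([
  [[0,0,0,0,0],[0,0,0,0,0],[0,0,0,0,0],[0,0,0,0,0],[0,0,0,0,0],[0,0,0,0,0]],
])

```text
time: 11.08
position: [0.4761, -0.2688, 0.1521]
tcp_rot: [180.0, -0.0, -20.7]
force: [1.1, -0.0, 0.1]
grip_width: 0.999
```

Call:
drive_tool([
  [[0,0,0,-0.02,0],[0,0,0,-0.05,0],[0,0,0,-0.09,0],[0,0,0,-0.12,0],[0,0,0,-0.12,0],[0,0,0,-0.12,0],[0,0,0,-0.12,0]],
])

```text
time: 11.67
position: [0.4756, -0.2684, 0.2714]
tcp_rot: [-180.0, 0.0, -20.7]
force: [0.0, -0.6, -0.9]
grip_width: 1.001
```

Run:
```python
from plant import *
from h import *
s=state();rel(s);c=camera("wrist");c2=camera("scene");P=cloud(c);m=masks(c)
q=m["red"]&(abs(P[...,0]-.47)<.09)&(abs(P[...,1]+.267)<.1);print("red z",np.percentile(P[q][:,2],[1,50,99]) if q.any() else 0,q.sum())
cv2.imwrite("pics/w7.png",np.hstack([cv2.resize(c["frame"],(400,300)),cv2.resize(c2["frame"][140:320,170:410],(400,300))])[:,:,::-1])
```

```text
t 11.6667 slot-frame x,y 0.004016828874131912 -1.27023364671281e-05 z 0.2713912456748917 yaw -20.71433427013859 F [ 0.  -0.6 -0.9] w 1.001264038715544
red z [0.01069476 0.12123799 0.12301774] 768
```

View pics/w7.png

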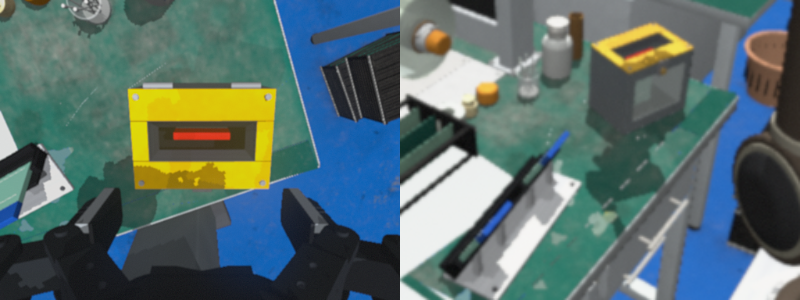

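The red end sits in the slot at (202,136) in the wrist view with its top at z ≈ 0.121–0.123. That is 17–19 mm under the lid top and matches a 110 mm coupon standing on the box floor. Both blue coupons still lean in the rack, and the gripper is open and well clear.

```bash
python3 -c "
from plant import *
print(sign_off())"
```

```text
the job is handed in; nothing more can be done
None
```

The red-banded coupon is in the reject box and the job is handed in, at about 11.7 s of the 38 s allowed. I gripped it by its side edges and drew it out along its lean. I then swung it upright against the far lip of the slot, about 5 N at the wrist readings I took, and let it drop.

- **Coupon inside:** the wrist depth image puts its top at z ≈ 0.121–0.123, about 17–19 mm below the lid top. It is standing on the box floor rather than lying flat.
- **Other coupons:** the last scene picture shows both blue-banded coupons still leaning in the rack. I checked this by eye and did not measure them again.
- **Gripper:** open and about 0.13 m above the lid, with no contact force.
- **Disagreements on the way:**
  - One sideways correction overshot by about 4 mm because the arm was still settling. I fixed it before grasping.
  - One tilt fit read 7° because it used only the band and top end. A depth profile along the face gave 1.3°, and I used that.

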